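# Load the notched blade into the tissue slicer's sprung holder

## Robot

A 7-joint arm with a two-finger parallel gripper is mounted at the origin on the work surface. World frame = base frame: x ahead of the robot, y to its left, z up, the work surface at z = 0. Lengths are in m, angles in rad, forces in N, time in s.
With the tool pointing down it reaches from about 0.4 to 0.85 m from the base axis. Payload 10.4 kg.
Tool frame: the origin (TCP) lies on the centre line of the jaws, within the pads' length; the fingertips stand 11 mm ahead of it and the grasp point (between the pads) lies 8 mm behind it (tip_reach is the distance from the TCP to the fingertips, in m); z points along the fingers, y is the line along which they close (so a half turn about z gives the same grasp; the last joint's range is limited). The gripper opens to 85 mm and grips with 20 to 120 N. Pads are 22 mm wide; open, the fingers measure 114 mm over their backs; the gripper's body (76 mm by 85 mm) begins 54 mm behind the grasp point. The pads swing forward as they close: fully open they stand 13 mm farther back than shut.
Start: joints at [1.163, 0.332, -0.065, 1.46, 0.022, 1.35, -0.088], TCP at [0.235, -0.579, 0.242] pointing down, gripper open.
Joint ranges: [-2.6, 2.6], [-0.5, 2.12], [-1.47, 1.34], [0.16, 2.42], [-1.27, 4.41], [0.06, 2.06], [-2.6, 2.6]. Speed limits (rad/s): [2.22, 2.22, 2.79, 2.79, 3.14, 3.14, 3.14].

## Interface

Orientations are given as a unit quaternion [x, y, z, w].
In Python, from workcell import get_obs, camera, hand_in, tip_reach gives the robot as it stands. The module is installed in compiled form; this text tells all that it offers.
- The arm moves only by the tool move_arm, never from a script. Its argument "plan" is a list of rows, each an object with "delta_pos": the shift along the tool's x, y, z in a scale on which 1.0 is 1000 mm, a list of three; "turn": the turn, a rotation vector about the tool's x, y, z in shares of pi rad (1.0 is pi rad), a list of three; "fingers": the closure, from 0 (fully open) to 1 (shut). A call has 1 to 12 rows; each row is the pose to reach, as a shift and turn from the pose commanded when the call began, along the tool's axes at that moment; what a row does not reach only later rows make up. A row lasts 1/8 s, in which the tool goes at most 62.5 mm and 10.7 degrees, less where a joint would pass 70% of its speed; a pose out of reach is approached as far as the arm can. A shift or turn number past 1, either way, is cut back to 1. A call with a gripper value outside its range is refused whole. The fingers move at their own pace and stop on an object; "force" is the grip in N (left out, the last holds). Time passes only in rows, so rows that repeat a pose let the fingers close. It gives the time, the measured TCP pose, the force, the opening and the grip force at its end, in the units of the state.
- get_obs(): the state, without advancing time (a new reading comes with each control period).
- camera(name): name is "side" or "top"; returns a dict with "color" (400x640x3 uint8, red, green, blue), "range_z" (400x640 float32, m along the optical axis (not along the pixel's ray), 0 where there is no reading), "fx", "fy", "cx", "cy" (pixels), "k1" (the pictures are not rectified: a ray, as slopes to the right and down, at radius r is drawn at 1 + k1 r^2 times it, then the intrinsics apply), "R" (3x3) and "t" (3): a world point X has camera coordinates R X + t. Camera axes: x right, y down, z forward; pixel columns grow to the right and rows downward; lengths in m; the calibration is good to about 2 mm. A picture is of the moment at which its call begins.
- hand_in(): hands the job in; it is judged then, once.
The state is a dict: "clock": time; "joint_pos": joint angles; "joint_velocities": joint speeds; "tau": joint torques, N m; "position": TCP position; "ee_rot": TCP orientation; "ft_force": force on the tool from outside, world axes, zero at the start; "torque": the same for the moment, N m; "grip_width": opening from 0.0 (shut) to 1.0 (fully open); "grasp_force": force on a finger pad.
Only numpy, scipy, OpenCV 4.12 (cv2) and the standard library are available. Lean on these libraries where they do the work, as an engineer would, in place of code of your own. Each camera call takes 0.05 s, during which the arm holds its last target. There are 200 camera calls.

## Task

Take the notched blade out of the shallow tray and load it into the slicer's blade holder: fit its notch over the upright pin, push it gently against the pin's spring until its heel clears the raised ledge, lay it down flat in the bed and let go, so that the pin holds it against the ledge. Never push on the holder or its pin with more than 35 N, and leave the bottles, the tube rack and the spatula alone.

Things in the scene. Friction and masses are not known exactly. Their poses are not given: they have to be found in the camera images.
- blade: Loose flat steel blade 100 (x) x 40 (y) x 5 (z) mm, 0.14 kg (give or take 30 percent), with an upright black grip rib on top. Origin: centre of the underside; z up, x along it to the notched end; square heel at x = -50 mm. Notch: open at the +x end, 18 mm deep (floor at x = +32 mm), 11 mm wide, mouth flared to about 20 mm.
- rib_top (a point): Centre of the top of the blade's grip rib, 29 mm above the blade's origin. The rib is 44 mm along the blade's x, 12 mm across (y) and 24 mm high, from the plate's top up: pinch it across y from above, tips just above the plate.
- notch (a point): Point on the blade's underside, 36 mm from its origin along the blade's +x: here the pin's axis stands when the pin bears on the notch floor.
- holder: Fixed metal blade holder: foot 190 x 100 x 8 mm, on it a block 156 x 70 mm with a flat bed, no side walls. Origin: centre of the foot's underside; +x from the heel ledge to the pin. Heel ledge: a step 5 mm above the bed (top at z = 25 mm), from x = -75 to -50 mm, full width; its upright face at x = -50 mm stops the heel of the loaded blade.
- bed (a point): Centre of the bed's surface: 20 mm above the holder's origin, axes as the holder's. The loaded blade's origin lies on this point.
- pin (a joint): Sprung slide of the upright locating pin, m: 0 at rest, growing as it is pushed to the holder's +x, 0.0065 at its hard stop. It yields from 3 N, then 1.5 N more per mm: 9 N at 4 mm, where the heel just clears the ledge face and where the loaded blade keeps it; 12.75 N at the stop. Its spring pushes the blade back to -x.
- pin_foot (a point): Foot of the steel pin on its axis, at bed height, moving with the pin: at rest 32 mm from the holder's origin along the holder's +x, 36 mm when loaded. Pin: 8 mm diameter, standing 16 mm above the bed.
- tray: Fixed shallow dark metal tray, 190 x 135 mm, floor and walls 3 mm thick, walls 10 mm high over all; the blade lies on its floor. Origin: centre of the underside.
- medium: Bystander: capped bottle of pink medium, 64 mm diameter, 130 mm high; origin under its centre.
- jar: Bystander: brown glass jar, 60 mm diameter, 75 mm high; origin under its centre.
- rack: Bystander: blue tube rack with tubes, 90 x 170 mm, 80 mm high; origin under its centre.
- spatula: Bystander: steel lab spatula, a thin rod with flat ends, 170 mm long, lying on the bench; origin under its middle.
Mind the look-alikes: they are no part of the job. Several things look just like the blade: the one meant starts farthest from the robot's base.

How it is judged:
By the outcome, as a careful person would: the job done as asked, in the order asked, and still so for the second after the job is handed in, with the robot touching nothing.
It also fails if it takes over 64 s, if anything falls off the work surface, if the arm or the gripper's body presses on something with over 40 N, if the wrist force passes 120 N, or if a joint passes its speed limit or range.

## Working session

There is one attempt and no reset: what is moved stays moved. The work goes in short steps, Python scripts to look and compute and a tool call to move; the robot and the scene stay as the last step left them, time stands still between calls to the robot, and variables do not carry over. Pictures are saved under pics/ and viewed, at most 10 in all, crops included, and the job is handed in when it is done.

Besides the shell and the picture viewer there is one more tool, called after "Call:" in YAML: its name, and indented under it one key for each argument. move_arm: Moves the arm, as the interface text tells. Its arguments: {"type":"object","properties":{"plan":{"type":"array","items":{"type":"object","properties":{"delta_pos":{"type":"array","items":{"type":"number"}},"turn":{"type":"array","items":{"type":"number"}},"fingers":{"type":"number"}}}},"force":{"type":"number"}},"required":["plan"]}

```bash
mkdir -p pics; cat > h.py <<'E'
import numpy as np, cv2
from workcell import get_obs, camera, tip_reach
def load(n):
    d=np.load(f'{n}.npz'); return {k:d[k] for k in d}
def snap(n,f):
    c=camera(n); np.savez(f'{f}.npz',**c); return c
def rays(c,px):
    px=np.atleast_2d(np.asarray(px,float)); k1=float(c['k1'])
    d=np.stack([(px[:,0]-c['cx'])/c['fx'],(px[:,1]-c['cy'])/c['fy']],1); u=d.copy()
    for _ in range(20): u=d/(1+k1*(u**2).sum(1,keepdims=True))
    r=np.c_[u,np.ones(len(u))]; R=c['R']; return -R.T@c['t'], r@R   # origin, world dirs (z-depth 1)
def onplane(c,px,z):
    o,d=rays(c,px); return o+d*((z-o[2])/d[:,2])[:,None]
def cloud(c):
    v,u=np.mgrid[0:400,0:640]; o,d=rays(c,np.c_[u.ravel(),v.ravel()])
    return (o+d*c['range_z'].reshape(-1,1)).reshape(400,640,3)
def proj(c,X):
    p=np.atleast_2d(X)@c['R'].T+c['t']; s=p[:,:2]/p[:,2:]; s=s*(1+float(c['k1'])*(s**2).sum(1,keepdims=True))
    return s*[c['fx'],c['fy']]+[c['cx'],c['cy']]
def tri(c1,p1,c2,p2):
    o1,d1=rays(c1,p1);o2,d2=rays(c2,p2);d1=d1[0];d2=d2[0]
    s=np.linalg.lstsq(np.c_[d1,-d2],o2-o1,rcond=None)[0]; a=o1+s[0]*d1;b=o2+s[1]*d2
    return (a+b)/2,np.linalg.norm(a-b)
def save(n,img,s=1):
    cv2.imwrite(f'pics/{n}.png',cv2.resize(img[...,::-1],None,fx=s,fy=s,interpolation=cv2.INTER_CUBIC))
E
python3 - <<'E'
from h import *
for n in('top','side'):
    c=snap(n,n+'0'); save(n+'0',c['color']); print(n,c['fx'],c['k1'],-c['R'].T@c['t'],c['R'][2], c['range_z'].max())
o=get_obs();print(o,tip_reach)
E
```

```text
top 398.28655462208815 0.020913811849286753 [ 0.35982198 -0.00251927  1.12631023] [ 0.11659302  0.0173614  -0.99302802] 2.0542874
side 498.6237670280838 -0.01263171399571067 [0.34087263 0.99081019 1.15999502] [ 0.11048872 -0.66443907 -0.73912987] 3.6471996
{'clock': 0.1, 'joint_pos': array([ 1.16341394,  0.33280084, -0.06468686,  1.46089615,  0.02161556,
        1.34988079, -0.08854305]), 'joint_velocities': array([-0.00095263, -0.00067694,  0.00035415, -0.00014468, -0.00120087,
        0.00029665,  0.00141516]), 'tau': array([ 1.32406076e-03, -6.26746273e+01,  4.90608369e-02, -3.92429888e+01,
        1.63742312e-02,  6.84522092e-03, -7.02641188e-06]), 'position': array([ 0.23445905, -0.57899808,  0.24158181]), 'ee_rot': array([ 9.81552687e-01,  1.91190761e-01, -1.61627060e-04, -6.24062088e-04]), 'ft_force': array([-0.24185691, -0.47357349,  1.24790278]), 'torque': array([ 0.0243599 ,  0.0128489 , -0.00453914]), 'grasp_force': 0.0, 'grip_width': 1.0015194785958883} 0.011
```

View pics/top0.png

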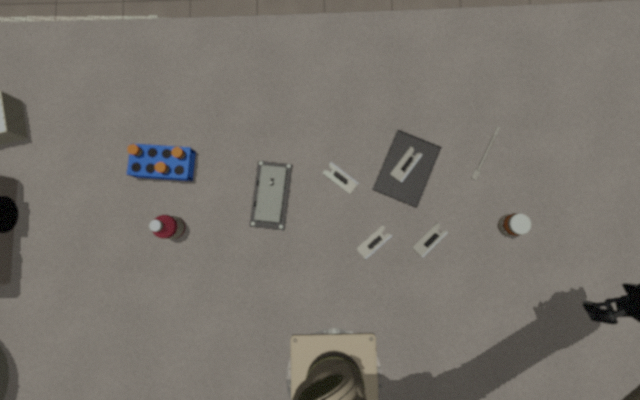

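View pics/side0.png

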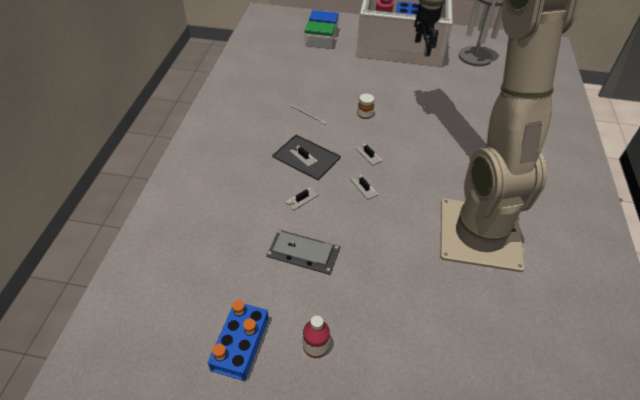

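Candidate blades in the top view are (406,163) in the tray, (341,178), (375,241) and (431,239). The tray blade at (406,163) is the farthest from the base (about (335,360)), and it is the only one in the tray. The holder is at (271,195), with its pin near (271,182). The side view shows the tray blade at (303,155) and the holder at (304,250).

```bash
python3 - <<'E'
from h import *
t=load('top0');s=load('side0')
a=cv2.resize(t['color'][125:210,365:450],(400,400),interpolation=cv2.INTER_CUBIC)
b=cv2.resize(t['color'][152:237,228:313],(400,400),interpolation=cv2.INTER_CUBIC)
d=cv2.resize(s['color'][125:185,265:345],(400,200*3//2),interpolation=cv2.INTER_CUBIC)
e=cv2.resize(s['color'][222:282,262:342],(400,300),interpolation=cv2.INTER_CUBIC)
im=np.vstack([np.hstack([a,b])[:,:800],np.hstack([d,e])]);im=cv2.resize(im,(685,600));save('crop0',im)
for n,c in(('top',t),('side',s)):
    P=cloud(c)
    for nm,(x,y) in dict(top=dict(tray=(406,163),tf=(390,180),b=(271,195),led=(270,222)),side=dict(tray=(303,152),tf=(290,160),b=(310,250)))[n].items():
        print(n,nm,P[y,x].round(4),c['color'][y,x])
    print('bench',np.median(P[300:305,200:210].reshape(-1,3),0))
for p in [(406,163),(341,178),(375,241),(431,239)]: 
    q=onplane(t,p,.005)[0]; print(p,q.round(3),np.hypot(*q[:2]).round(3))
E
```

```text
top tray [ 0.5762 -0.2173  0.0285] [53 51 50]
top tf [ 5.339e-01 -1.751e-01  3.000e-04] [75 74 72]
top b [0.4981 0.1628 0.0165] [135 137 128]
top led [0.4228 0.1678 0.007 ] [83 80 78]
bench [ 0.20641703  0.35254041 -0.0013909 ]
side tray [ 0.5757 -0.2099  0.0323] [17 18 19]
side tf [ 0.6165 -0.1923  0.0044] [72 70 69]
side b [0.4808 0.1674 0.0154] [126 127 121]
bench [7.23267371e-01 3.75776333e-01 4.71617875e-04]
(406, 163) [ 0.581 -0.222  0.005] 0.622
(341, 178) [ 0.543 -0.036  0.005] 0.544
(375, 241) [ 0.362 -0.125  0.005] 0.383
(431, 239) [ 0.364 -0.28   0.005] 0.46
```

View pics/crop0.png

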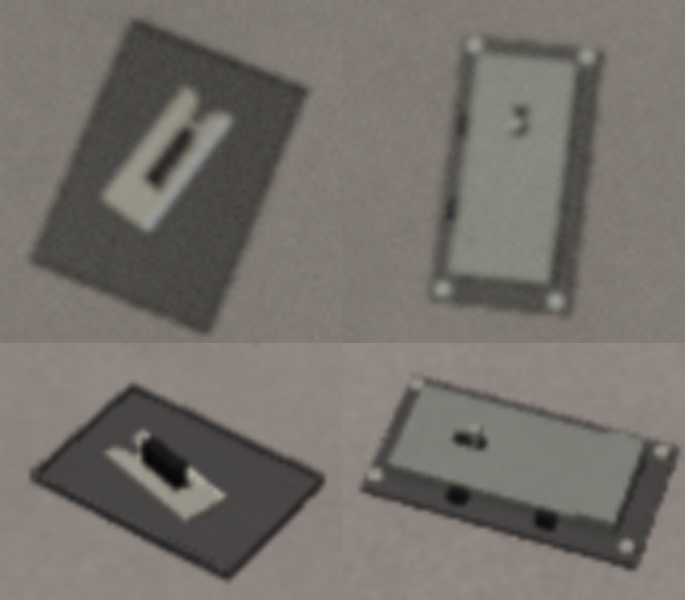

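The crop confirms one blade in the tray, with its notch to the upper right in the top view. On the holder, the pin (top crop about (519,120)) is toward image-top, so holder +x points roughly along world +x. Next I measure both.

```bash
cat > m.py <<'E'
from h import *
def blob(c,roi,f):
    x0,y0,x1,y1=roi; g=cv2.resize(c['color'][y0:y1,x0:x1],None,fx=4,fy=4,interpolation=cv2.INTER_CUBIC)
    m=f(g.astype(int)).astype(np.uint8); cs,_=cv2.findContours(m,cv2.RETR_EXTERNAL,cv2.CHAIN_APPROX_NONE)
    k=max(cs,key=cv2.contourArea)[:,0].astype(float); return (k+.5)/4-.5+[x0,y0]
def rect(c,k,z):
    P=onplane(c,k,z)[:,:2]; return cv2.minAreaRect((P*1000).astype(np.float32)),P
E
python3 - <<'E'
from m import *
t=load('top0');s=load('side0')
roi={'t':(380,142,430,186),'s':(283,140,325,170)}
for n,c in(('t',t),('s',s)):
    k=blob(c,roi[n],lambda g:g.mean(2)>105); r,P=rect(c,k,.008); print(n,'plate',np.round(r[0],1),np.round(r[1],1),round(r[2],1))
    k=blob(c,roi[n],lambda g:g.mean(2)<(50 if n=='s' else 55)); r,P=rect(c,k,.032); print(n,'rib',np.round(r[0],1),np.round(r[1],1),round(r[2],1), k.mean(0))
roi={'t':(240,153,302,237),'s':(258,222,348,280)}
for n,c in(('t',t),('s',s)):
    g=c['color'].astype(int)
    k=blob(c,roi[n],lambda g:(g[...,1]-g[...,0]>-1)&(g.mean(2)>90)); r,P=rect(c,k,.0225); print(n,'block',np.round(r[0],1),np.round(r[1],1),round(r[2],1))
    x0,y0,x1,y1=roi[n]; print((g[...,1]-g[...,0])[(y0+y1)//2,x0:x1:3], g.mean(2)[(y0+y1)//2,x0:x1:3].astype(int))
Pt=cloud(t);Ps=cloud(s)
print('bed top', np.median(Pt[190:212,262:280].reshape(-1,3),0),'side',np.median(Ps[240:255,300:320].reshape(-1,3),0))
# brightest in pin neighbourhood
for n,c,(x0,y0,x1,y1) in(('t',t,(264,174,280,190)),('s',s,(283,236,302,251))): print(n,c['color'][y0:y1,x0:x1].mean(2).astype(int))
E
```

```text
t plate [ 577.5 -221.1] [ 43.5 102.4] 51.1
t rib [ 574.3 -218.8] [ 6.8 41.3] 51.3 [406.74883178 163.5432243 ]
s plate [ 577.4 -220.3] [ 43.4 100.8] 51.2
s rib [ 574.2 -208.1] [25.7 57.3] 50.8 [303.21260684 152.52457265]
t block [507.3 161.4] [ 93.4 168.8] 82.8
[-6 -7 -4 -7 -5 -2  2  1  2  3  2  3  2  2  1 -1 -3 -4 -5 -5 -6] [120 124 120 122 112  80 120 133 133 131 132 133 132 131 104  76  82 117
 120 119 122]
s block [503.7 167.4] [ 73.2 156.2] 83.1
[-9 -9 -8 -8 -3  0  1  1  1  1  1  1  1  1  1  1  1  1  1  1  1  2  1  1
  0 -2 -2 -5 -8 -8] [136 135 136 130 113  67  87 119 123 126 122 124 124 124 123 123 122 124
 123 123 123 124 123 123  77  66  67  92 132 131]
bed top [0.48238527 0.16318144 0.01825404] side [0.48356449 0.16040549 0.01960599]
t [[132 133 131 132 132 132 129 129 131 133 132 132 131 131 131 131]
 [134 135 130 131 133 133 132 129 133 131 133 131 130 132 133 130]
 [132 131 134 132 130 132 128 130 131 132 132 131 131 132 131 129]
 [131 133 130 132 133 127 123 123 120 122 126 129 131 130 133 131]
 [131 132 130 130 130 125 110  99  97 104 119 129 131 132 133 133]
 [132 130 
[... 1245 characters left out ...]
 103 113 129 123 102 121 124 125 125 124 124
  124]
 [124 123 124 122 113  70  54  58  70  88  86  84 117 124 124 125 125 124
  124]
 [123 124 123 120 100  53  32  32  46  70  67  55  85 120 124 125 124 124
  124]
 [123 123 123 122 114  88  59  54  48  64  60  40  70 118 124 124 124 124
  124]
 [122 122 122 122 121 117 110 107  92  89  66  59  94 121 124 124 123 124
  124]
 [123 123 122 122 123 122 122 122 118 117 112 112 118 122 123 124 124 124
  124]
 [124 124 124 123 123 123 124 124 124 124 123 123 123 124 124 124 124 124
  123]
 [124 124 123 123 123 124 124 125 124 123 123 123 123 123 125 125 124 124
  123]
 [125 124 125 124 124 124 124 124 124 124 123 123 124 124 125 125 122 124
  123]]
```

```bash
python3 - <<'E'
from m import *
t=load('top0');s=load('side0')
roi={'t':(240,153,302,237),'s':(258,222,348,280)}
def foot(g):
    m=(g.mean(2)<100)|((g[...,1]-g[...,0])>-1); 
    return cv2.morphologyEx(m.astype(np.uint8),cv2.MORPH_CLOSE,np.ones((9,9)))
for n,c in(('t',t),('s',s)):
    k=blob(c,roi[n],foot)
    for z in(.004,.008):
        r,P=rect(c,k,z); print(n,'foot',z,np.round(r[0],1),np.round(r[1],1),round(r[2],1)); 
    print(proj(c,np.c_[cv2.boxPoints(r)/1000,[.008]*4]).round(0).tolist())
    # screws: bright blobs near rect corners
    b=cv2.boxPoints(r)/1000; ctr=np.array(r[0])/1000; q=[]
    for v in b:
        p=ctr+(v-ctr)*.9; u=proj(c,[*p,.008])[0].round().astype(int); w=c['color'][u[1]-5:u[1]+6,u[0]-5:u[0]+6].mean(2)
        q.append((u,w.max()))
    print(q)
# block edges by distance: colour-of-bed mask in top
import sys
A=cv2.resize(t['color'][160:205,250:300],None,fx=8,fy=8,interpolation=cv2.INTER_LANCZOS4)
B=cv2.resize(s['color'][228:263,272:322],None,fx=8,fy=8,interpolation=cv2.INTER_LANCZOS4)
B=cv2.copyMakeBorder(B,0,A.shape[0]-B.shape[0],0,0,cv2.BORDER_CONSTANT)
save('pin',np.hstack([A,B]))
E
```

```text
t foot 0.004 [499.8 164.5] [104.3 192.8] 82.3
t foot 0.008 [499.3 164. ] [103.9 192.1] 82.3
[[285.0, 231.0], [293.0, 164.0], [257.0, 160.0], [248.0, 227.0]]
[(array([284, 227]), np.float64(148.33333333333334)), (array([291, 167]), np.float64(146.33333333333334)), (array([259, 163]), np.float64(147.66666666666666)), (array([251, 224]), np.float64(148.66666666666666))]
s foot 0.004 [500.3 166.8] [105.5 193. ] 82.3
s foot 0.008 [499.7 169.7] [105.1 192.3] 82.3
[[341.0, 246.0], [278.0, 229.0], [265.0, 257.0], [330.0, 275.0]]
[(array([337, 246]), np.float64(142.33333333333334)), (array([281, 231]), np.float64(140.33333333333334)), (array([269, 256]), np.float64(142.33333333333334)), (array([328, 273]), np.float64(142.33333333333334))]
```

View pics/pin.png

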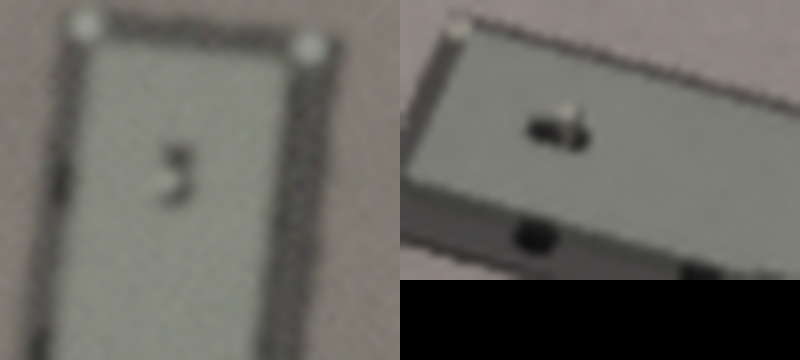

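Left, top view: the pin's bright top is at about (169.6,182) and the dark slot is around it. In full-frame coordinates the pin top is about (270,182). Right, side view: the pin top is at about (293,241). Triangulating these and the screw heads.

```bash
python3 - <<'E'
from m import *
t=load('top0');s=load('side0')
S={}
for n,c,U in(('t',t,[(284,227),(291,167),(259,163),(251,224)]),('s',s,[(337,246),(281,231),(269,256),(328,273)])):
    S[n]=[]
    for u in U:
        w=c['color'][u[1]-5:u[1]+6,u[0]-5:u[0]+6].mean(2)
        # remove: sharp peak above local median-blur
        h=w-cv2.blur(w,(7,7)); i=np.unravel_index(h[1:-1,1:-1].argmax(),(9,9)); i=(i[0]+1,i[1]+1)
        y,x=i; sub=h[max(0,y-2):y+3,max(0,x-2):x+3].clip(0); yy,xx=np.mgrid[max(0,y-2):max(0,y-2)+sub.shape[0],max(0,x-2):max(0,x-2)+sub.shape[1]]
        S[n].append((u[0]-5+(xx*sub).sum()/sub.sum(),u[1]-5+(yy*sub).sum()/sub.sum()))
print(np.round(S['t'],1).tolist(),np.round(S['s'],1).tolist())
for a in(t,s):
    q=onplane(a,S['t'] if a is t else S['s'],.010); print((q[:,:2]*1000).round(1).tolist(),(q.mean(0)*1000).round(1))
for m in range(4):
    print([ (tri(t,S['t'][m],s,S['s'][m])[0]*1000).round(1), tri(t,S['t'][m],s,S['s'][m])[1].round(4)])
p,e=tri(t,(270.0,182.0),s,(292.7,241.2));print('pin top',p.round(4),e.round(4))
q=np.mean([onplane(t,S['t'],.01),onplane(s,S['s'],.01)],0)[:,:2]
O=q.mean(0); 
d=(q[1]-q[0])+(q[2]-q[3]); yaw=np.arctan2(d[1],d[0]); print('O',O,'yaw',np.degrees(yaw),np.linalg.norm(q[1]-q[0]),np.linalg.norm(q[2]-q[1]))
X=np.array([*(O+.032*np.array([np.cos(yaw),np.sin(yaw)])),.036]); print('pin pred',X,proj(t,X),proj(s,X))
# blade rib predicted
b=np.array([.5775,-.2207]);print(proj(t,[*b,.032]),proj(s,[*b,.032]))
# depth heights
for n,c in(('t',t),('s',s)):
    P=cloud(c); d=np.hypot(P[...,0]-b[0],P[...,1]-b[1]); z=P[...,2]; m=d<.05; print(n,'blade z pct',np.percentile(z[m],[5,25,50,75,95]).round(4), 'tray',np.median(z[(d>.055)&(d<.065)]).round(4))
    d=np.hypot(P[...,0]-O[0],P[...,1]-O[1]); print('bed',np.median(z[d<.025]).round(4))
E
```

```text
[[280.7, 226.0], [288.3, 165.6], [260.4, 162.7], [252.5, 223.1]] [[336.0, 246.9], [278.9, 231.2], [269.2, 252.3], [327.8, 269.0]]
[[410.6, 137.5], [582.0, 113.4], [592.7, 193.3], [421.0, 216.5]] [501.6 165.2  10. ]
[[410.7, 138.5], [583.2, 114.5], [593.0, 193.8], [421.3, 217.3]] [502. 166.  10.]
[array([410.7, 137.6,   8.9]), np.float64(0.0001)]
[array([582.9, 113.5,   8.6]), np.float64(0.0012)]
[array([593. , 193.4,   9.4]), np.float64(0.0002)]
[array([421.2, 216.7,   9.1]), np.float64(0.0004)]
pin top [0.5318 0.1622 0.0367] 0.0004
O [0.50180562 0.16559024] yaw -7.8527111398439695 0.17359545292063278 0.08024156774977058
pin pred [0.53350554 0.16121817 0.036     ] [[270.39665016 181.48487441]] [[292.10746957 240.95849134]]
[[407.44747166 162.26467466]] [[303.10214636 149.82547921]]
t blade z pct [-0.0013  0.0013  0.004   0.0069  0.0286] tray 0.0012
bed 0.0182
s blade z pct [-0.0004  0.0026  0.0059  0.0103  0.0318] tray 0.0032
bed 0.02
```

```bash
cat > go.py <<'E'
from h import *
from scipy.spatial.transform import Rotation as Rn
def go(x,y,z,yaw):
    o=get_obs(); R=Rn.from_quat(o['ee_rot']); Y=np.radians(yaw)
    T=Rn.from_matrix(np.array([[np.cos(Y),np.sin(Y),0],[np.sin(Y),-np.cos(Y),0],[0,0,-1.]]))
    print('pos',o['position'].round(4),'t',o['clock'],'delta',R.inv().apply(np.array([x,y,z])-o['position']).round(4),'turn',(R.inv()*T).as_rotvec().round(4))
    return o
E
python3 -c "
from go import *
go(.5775,-.2207,.242,-38.9)"
```

```text
pos [ 0.2345 -0.579   0.2416] t 0.1 delta [ 4.524e-01 -2.034e-01 -2.000e-04] turn [-1.1000e-03  8.0000e-04  1.0637e+00]
```

Units first: turns go in shares of pi rad. So 1.063 rad is 0.3384.

Call:
move_arm:
  plan:
    - {"delta_pos": [0.452, -0.2035, 0], "turn": [0, 0, 0.3384], "fingers": 0.5}
    - {"delta_pos": [0.452, -0.2035, 0], "turn": [0, 0, 0.3384], "fingers": 0.5}
    - {"delta_pos": [0.452, -0.2035, 0], "turn": [0, 0, 0.3384], "fingers": 0.5}
    - {"delta_pos": [0.452, -0.2035, 0], "turn": [0, 0, 0.3384], "fingers": 0.5}
    - {"delta_pos": [0.452, -0.2035, 0], "turn": [0, 0, 0.3384], "fingers": 0.5}
    - {"delta_pos": [0.452, -0.2035, 0], "turn": [0, 0, 0.3384], "fingers": 0.5}
    - {"delta_pos": [0.452, -0.2035, 0], "turn": [0, 0, 0.3384], "fingers": 0.5}
    - {"delta_pos": [0.452, -0.2035, 0], "turn": [0, 0, 0.3384], "fingers": 0.5}
    - {"delta_pos": [0.452, -0.2035, 0], "turn": [0, 0, 0.3384], "fingers": 0.5}
    - {"delta_pos": [0.452, -0.2035, 0], "turn": [0, 0, 0.3384], "fingers": 0.5}
    - {"delta_pos": [0.452, -0.2035, 0], "turn": [0, 0, 0.3384], "fingers": 0.5}
    - {"delta_pos": [0.452, -0.2035, 0], "turn": [0, 0, 0.3384], "fingers": 0.5}
  force: 60

```text
clock: 1.6
position: [0.5762, -0.2229, 0.2424]
ee_rot: [0.943, -0.334, -0.0, 0.0]
ft_force: [0.0, -0.5, -0.4]
grip_width: 0.494
grasp_force: 0.0
```

```bash
python3 -c "
from go import *
o=go(.5775,-.2207,.08,-38.9);print(o['grip_width'],o['ft_force'],o['joint_pos'].round(2))"
```

```text
pos [ 0.5762 -0.2229  0.2424] t 1.6 delta [-0.0004 -0.0027  0.1624] turn [ 0.0008 -0.0002 -0.002 ]
0.493950558985513 [ 0.03392129 -0.54296093 -0.41683144] [ 0.48  0.33 -0.24  1.47  0.08  1.35 -2.01]
```

Call:
move_arm:
  plan:
    - {"delta_pos": [0, 0, 0.06], "turn": [0, 0, 0], "fingers": 0.5}
    - {"delta_pos": [0, 0, 0.12], "turn": [0, 0, 0], "fingers": 0.5}
    - {"delta_pos": [0, 0, 0.162], "turn": [0, 0, 0], "fingers": 0.5}
    - {"delta_pos": [0, 0, 0.162], "turn": [0, 0, 0], "fingers": 0.5}
    - {"delta_pos": [0, 0, 0.162], "turn": [0, 0, 0], "fingers": 0.5}

```text
clock: 2.22
position: [0.5781, -0.222, 0.0826]
ee_rot: [0.943, -0.333, 0.001, 0.0]
ft_force: [-1.0, -0.4, -0.0]
grip_width: 0.496
grasp_force: 0.0
```

```bash
python3 -c "
from go import *
o=go(.5775,-.2207,.021,-38.9);print(o['grip_width'],o['ft_force'])
c=snap('side','side1');save('s1',c['color'][110:190,250:360],5)"
```

```text
pos [ 0.5781 -0.222   0.0826] t 2.225 delta [-0.0014 -0.0006  0.0616] turn [-0.0007 -0.0026 -0.0002]
0.49561558286226204 [-1.02582423 -0.35715607 -0.03635082]
```

View pics/s1.png

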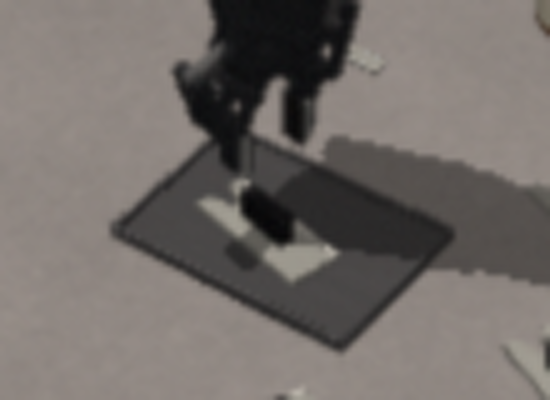

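The fingers straddle the rib at crop (268,210), at the right yaw. Descending and closing.

Call:
move_arm:
  plan:
    - {"delta_pos": [-0.001, 0, 0.03], "turn": [0, 0, 0], "fingers": 0.5}
    - {"delta_pos": [-0.001, 0, 0.05], "turn": [0, 0, 0], "fingers": 0.5}
    - {"delta_pos": [-0.001, 0, 0.059], "turn": [0, 0, 0], "fingers": 0.5}
    - {"delta_pos": [-0.001, 0, 0.059], "turn": [0, 0, 0], "fingers": 0.5}
    - {"delta_pos": [-0.001, 0, 0.059], "turn": [0, 0, 0], "fingers": 1}
    - {"delta_pos": [-0.001, 0, 0.059], "turn": [0, 0, 0], "fingers": 1}
    - {"delta_pos": [-0.001, 0, 0.059], "turn": [0, 0, 0], "fingers": 1}
    - {"delta_pos": [-0.001, 0, 0.059], "turn": [0, 0, 0], "fingers": 1}
    - {"delta_pos": [-0.001, 0, 0.059], "turn": [0, 0, 0], "fingers": 1}
    - {"delta_pos": [-0.001, 0, 0.059], "turn": [0, 0, 0], "fingers": 1}
  force: 60

```text
clock: 3.52
position: [0.5771, -0.2206, 0.0224]
ee_rot: [0.943, -0.333, 0.001, 0.0]
ft_force: [-0.6, 0.1, 6.2]
grip_width: 0.128
grasp_force: 61.2
```

Call:
move_arm:
  plan:
    - {"delta_pos": [0, 0, -0.02], "turn": [0, 0, 0], "fingers": 1}
    - {"delta_pos": [0, 0, -0.06], "turn": [0, 0, 0], "fingers": 1}
    - {"delta_pos": [0, 0, -0.1], "turn": [0, 0, 0], "fingers": 1}
    - {"delta_pos": [0, 0, -0.1], "turn": [0, 0, 0], "fingers": 1}
    - {"delta_pos": [0, 0, -0.1], "turn": [0, 0, 0], "fingers": 1}
    - {"delta_pos": [0, 0, -0.1], "turn": [0, 0, 0], "fingers": 1}

```text
clock: 4.28
position: [0.5756, -0.2202, 0.1202]
ee_rot: [0.943, -0.333, -0.001, 0.0]
ft_force: [0.1, -0.1, -0.9]
grip_width: 0.123
grasp_force: 60.1
```

```bash
python3 - <<'E'
from m import *
from go import *
o=get_obs(); print(o['position'],Rn.from_quat(o['ee_rot']).as_matrix()[:,0],o['ft_force'],o['torque'],o['grip_width'])
c=snap('side','side2'); t=snap('top','top2')
u=proj(c,o['position'])[0].astype(int); v=proj(t,o['position'])[0].astype(int); print(u,v)
A=cv2.resize(c['color'][u[1]-35:u[1]+45,u[0]-40:u[0]+40],(400,400),interpolation=cv2.INTER_CUBIC)
B=cv2.resize(t['color'][v[1]-40:v[1]+40,v[0]-40:v[0]+40],(400,400),interpolation=cv2.INTER_CUBIC)
save('lift',np.hstack([A,B]))
E
```

```text
[ 0.5756452  -0.22019281  0.12024151] [ 0.7787011  -0.62739229 -0.00187258] [ 0.08816449 -0.13360771 -0.91169955] [-0.02050467  0.08387369  0.01513166] 0.12272074520055509
[303 129] [413 156]
```

View pics/lift.png

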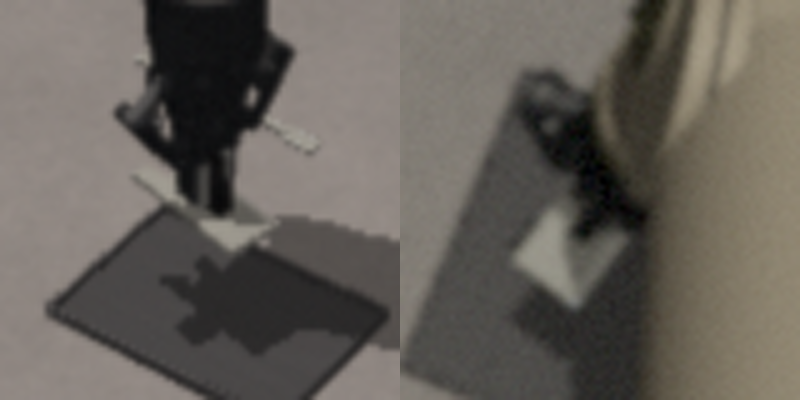

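The blade is held. In the side crop, its heel corners are near (232,252) and (277,222) and its left prong tip near (133,177). I compare these with a level-blade prediction and compute the next move.

```bash
python3 - <<'E'
from m import *
from go import *
c=load('side2'); p=np.array([.5756,-.2202,.1058]); ex=np.array([.7787,-.6274,0]);ey=np.array([.6274,.7787,0])
for x,y in((-.05,.02),(-.05,-.02),(.05,.02),(.05,-.02)):
    print((x,y),((proj(c,p+ex*x+ey*y)[0]-[263,94])*5+2).round(0))
h=np.array([np.cos(np.radians(-7.85)),np.sin(np.radians(-7.85))])
O=np.array([.5018,.1655])
q=O-.035*h; print('pre',q); go(*q,.120,-7.85)
E
```

```text
(-0.05, 0.02) [232. 250.]
(-0.05, -0.02) [280. 224.]
(0.05, 0.02) [133. 171.]
(0.05, -0.02) [180. 146.]
pre [0.46712798 0.1702803 ]
pos [ 0.5758 -0.2202  0.1203] t 4.375 delta [-0.3296 -0.2359  0.0007] turn [ 1.000e-04  1.800e-03 -5.411e-01]
```

Scaled: -0.541 rad is -0.1722.

Call:
move_arm:
  plan:
    - {"delta_pos": [-0.02, -0.015, 0], "turn": [0, 0, -0.0095], "fingers": 1}
    - {"delta_pos": [-0.055, -0.04, 0], "turn": [0, 0, -0.0286], "fingers": 1}
    - {"delta_pos": [-0.095, -0.068, 0], "turn": [0, 0, -0.0497], "fingers": 1}
    - {"delta_pos": [-0.135, -0.097, 0], "turn": [0, 0, -0.0707], "fingers": 1}
    - {"delta_pos": [-0.175, -0.125, 0], "turn": [0, 0, -0.0914], "fingers": 1}
    - {"delta_pos": [-0.215, -0.154, 0], "turn": [0, 0, -0.1124], "fingers": 1}
    - {"delta_pos": [-0.255, -0.183, 0], "turn": [0, 0, -0.1334], "fingers": 1}
    - {"delta_pos": [-0.295, -0.211, 0], "turn": [0, 0, -0.1541], "fingers": 1}
    - {"delta_pos": [-0.32, -0.229, 0], "turn": [0, 0, -0.1674], "fingers": 1}
    - {"delta_pos": [-0.33, -0.236, 0], "turn": [0, 0, -0.1722], "fingers": 1}
    - {"delta_pos": [-0.33, -0.236, 0], "turn": [0, 0, -0.1722], "fingers": 1}
    - {"delta_pos": [-0.33, -0.236, 0], "turn": [0, 0, -0.1722], "fingers": 1}

```text
clock: 5.88
position: [0.468, 0.1688, 0.1211]
ee_rot: [0.998, -0.07, -0.0, 0.0]
ft_force: [0.6, -0.5, -1.9]
grip_width: 0.124
grasp_force: 60.1
```

```bash
python3 - <<'E'
from m import *
from go import *
o=go(.4671,.1703,.0457,-7.85); print(o['ft_force'],o['grip_width'],o['joint_pos'].round(2))
E
```

```text
pos [0.468  0.1688 0.1211] t 5.875 delta [-0.0011 -0.0014  0.0754] turn [ 0.0007  0.0002 -0.0028]
[ 0.64520682 -0.54265961 -1.85916349] 0.12408027996290086 [ 0.08  0.21 -0.56  1.91  0.13  1.06 -2.25]
```

Scaled: -0.003 rad is -0.001.

Call:
move_arm:
  plan:
    - {"delta_pos": [-0.001, -0.001, 0.03], "turn": [0, 0, -0.001], "fingers": 1}
    - {"delta_pos": [-0.001, -0.001, 0.058], "turn": [0, 0, -0.001], "fingers": 1}
    - {"delta_pos": [-0.001, -0.001, 0.058], "turn": [0, 0, -0.001], "fingers": 1}
    - {"delta_pos": [-0.001, -0.001, 0.058], "turn": [0, 0, -0.001], "fingers": 1}
    - {"delta_pos": [-0.001, -0.001, 0.058], "turn": [0, 0, -0.001], "fingers": 1}

```text
clock: 6.5
position: [0.4675, 0.1715, 0.0645]
ee_rot: [0.998, -0.067, 0.001, -0.0]
ft_force: [-0.4, -0.3, -0.6]
grip_width: 0.127
grasp_force: 60.1
```

```bash
python3 - <<'E'
from m import *
from go import *
o=go(.4671,.1703,.049,-7.85); print(o['ft_force'],o['grip_width'])
c=snap('side','side3'); t=snap('top','top3')
A=cv2.resize(c['color'][205:280,260:340],(427,400),interpolation=cv2.INTER_CUBIC)
B=cv2.resize(t['color'][155:230,235:305],(373,400),interpolation=cv2.INTER_CUBIC)
save('pre',np.hstack([A,B]))
p=o['position']-[0,0,.0144]; ex=Rn.from_quat(o['ee_rot']).as_matrix()[:,0]; ey=np.array([-ex[1],ex[0],0])
for x,y in((-.05,.02),(-.05,-.02),(.05,.02),(.05,-.02)):
    X=p+ex*x+ey*y; print((x,y),((proj(c,X)[0]-[260,205]+.5)*5.333).round(0),((proj(t,X)[0]-[235,155]+.5)*5.333+[427,0]).round(0))
E
```

```text
pos [0.4675 0.1715 0.0645] t 6.5 delta [-0.0003  0.0013  0.0155] turn [-0.0006 -0.0019  0.0021]
[-0.43849105 -0.26501422 -0.61503409] 0.12686485715247403
(-0.05, 0.02) [375. 269.] [544. 361.]
(-0.05, -0.02) [397. 209.] [622. 370.]
(0.05, 0.02) [190. 217.] [569. 167.]
(0.05, -0.02) [215. 160.] [646. 176.]
```

View pics/pre.png

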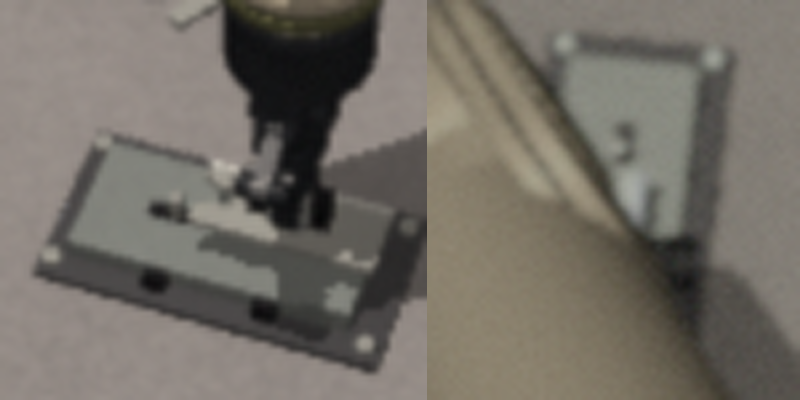

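In the side crop, the near prong is at about (190,212) and the far prong at about (213,165), which match the prediction. The notch lines up with the pin at (178,208). Lowering and sliding toward the pin.

Scaled: 0.002 rad is 0.0006.

Call:
move_arm:
  plan:
    - {"delta_pos": [0, 0.001, 0.008], "turn": [0, 0, 0.0006], "fingers": 1}
    - {"delta_pos": [0, 0.001, 0.0145], "turn": [0, 0, 0.0006], "fingers": 1}
    - {"delta_pos": [0, 0.001, 0.0145], "turn": [0, 0, 0.0006], "fingers": 1}
    - {"delta_pos": [0, 0.001, 0.0145], "turn": [0, 0, 0.0006], "fingers": 1}
    - {"delta_pos": [0, 0.001, 0.0145], "turn": [0, 0, 0.0006], "fingers": 1}

```text
clock: 7.22
position: [0.4666, 0.1707, 0.0489]
ee_rot: [0.998, -0.068, 0.0, -0.0]
ft_force: [-0.3, -0.2, -1.7]
grip_width: 0.126
grasp_force: 60.1
```

```bash
python3 - <<'E'
from go import *
o=go(.4671,.1703,.049,-7.85); print(o['ft_force'],o['grip_width'])
E
```

```text
pos [0.4666 0.1707 0.0489] t 7.225 delta [ 0.0005  0.0003 -0.0001] turn [-0.0001 -0.0003  0.0009]
[-0.34315479 -0.22736631 -1.68594076] 0.12570435477822084
```

Perfect; slide 22 mm.

Call:
move_arm:
  plan:
    - {"delta_pos": [0.004, 0, 0], "turn": [0, 0, 0], "fingers": 1}
    - {"delta_pos": [0.008, 0, 0], "turn": [0, 0, 0], "fingers": 1}
    - {"delta_pos": [0.012, 0, 0], "turn": [0, 0, 0], "fingers": 1}
    - {"delta_pos": [0.016, 0, 0], "turn": [0, 0, 0], "fingers": 1}
    - {"delta_pos": [0.019, 0, 0], "turn": [0, 0, 0], "fingers": 1}
    - {"delta_pos": [0.022, 0, 0], "turn": [0, 0, 0], "fingers": 1}
    - {"delta_pos": [0.022, 0, 0], "turn": [0, 0, 0], "fingers": 1}
    - {"delta_pos": [0.022, 0, 0], "turn": [0, 0, 0], "fingers": 1}

```text
clock: 8.22
position: [0.4882, 0.1676, 0.0488]
ee_rot: [0.998, -0.068, -0.0, 0.0]
ft_force: [-0.2, 0.3, -2.1]
grip_width: 0.12
grasp_force: 60.1
```

```bash
python3 - <<'E'
from m import *
from go import *
h=np.array([np.cos(np.radians(-7.85)),np.sin(np.radians(-7.85))]);O=np.array([.5018,.1655])
o=go(*(O-.004*h),.049,-7.85); print(o['ft_force'],o['grip_width'])
c=snap('side','side4')
save('slide',c['color'][205:280,260:340],7)
E
```

```text
pos [0.4882 0.1676 0.0488] t 8.225 delta [ 0.0098  0.0002 -0.0002] turn [0.0002 0.0001 0.0009]
[-0.21346408  0.3220626  -2.12135148] 0.1198552261004777
```

View pics/slide.png

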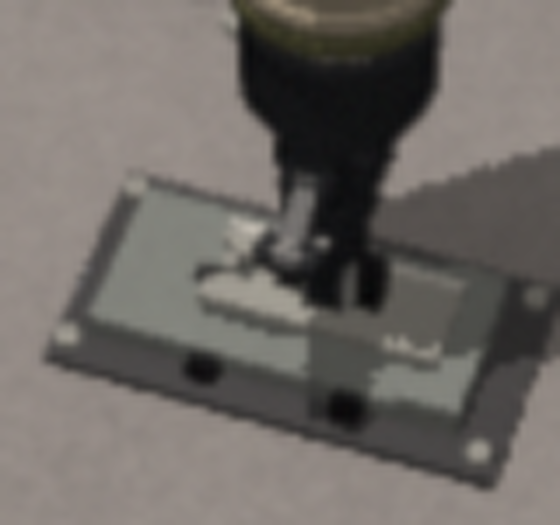

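The two prongs, at (230,290) and (245,235), bracket the pin and slot at (238,265), and there is no force yet. Advancing in small steps.

Call:
move_arm:
  plan:
    - {"delta_pos": [0.003, 0, 0], "turn": [0, 0, 0], "fingers": 1}
    - {"delta_pos": [0.006, 0, 0], "turn": [0, 0, 0], "fingers": 1}
    - {"delta_pos": [0.008, 0, 0], "turn": [0, 0, 0], "fingers": 1}
    - {"delta_pos": [0.01, 0, 0], "turn": [0, 0, 0], "fingers": 1}
    - {"delta_pos": [0.01, 0, 0], "turn": [0, 0, 0], "fingers": 1}

```text
clock: 8.9
position: [0.4975, 0.1663, 0.0486]
ee_rot: [0.998, -0.068, -0.001, 0.0]
ft_force: [-6.0, 0.0, 2.2]
grip_width: 0.122
grasp_force: 60.6
```

Contact at 6 N, with no side force. Continuing gently.

Call:
move_arm:
  plan:
    - {"delta_pos": [0.001, 0, 0], "turn": [0, 0, 0], "fingers": 1}
    - {"delta_pos": [0.002, 0, 0], "turn": [0, 0, 0], "fingers": 1}
    - {"delta_pos": [0.003, 0, 0], "turn": [0, 0, 0], "fingers": 1}
    - {"delta_pos": [0.003, 0, 0], "turn": [0, 0, 0], "fingers": 1}
    - {"delta_pos": [0.003, 0, 0], "turn": [0, 0, 0], "fingers": 1}

```text
clock: 9.52
position: [0.4997, 0.1661, 0.0484]
ee_rot: [0.998, -0.068, -0.001, 0.0]
ft_force: [-8.8, 2.1, 3.8]
grip_width: 0.124
grasp_force: 60.8
```

```bash
python3 - <<'E'
from go import *
o=go(.5018,.1655,.0395,-7.85); print(o['ft_force'],o['torque'],o['grip_width'])
E
```

```text
pos [0.4997 0.1661 0.0484] t 9.525 delta [0.0022 0.0003 0.0089] turn [0.0009 0.0029 0.0015]
[-8.7623687   2.07974148  3.80178302] [ 0.12547898  1.85849008 -0.05088926] 0.12391493347171151
```

Call:
move_arm:
  plan:
    - {"delta_pos": [0.001, 0, 0], "turn": [0, 0, 0], "fingers": 1}
    - {"delta_pos": [0.002, 0, 0], "turn": [0, 0, 0], "fingers": 1}
    - {"delta_pos": [0.002, 0, 0], "turn": [0, 0, 0], "fingers": 1}
    - {"delta_pos": [0.002, 0, 0], "turn": [0, 0, 0], "fingers": 1}

```text
clock: 10.02
position: [0.5012, 0.1659, 0.0484]
ee_rot: [0.998, -0.068, -0.002, 0.001]
ft_force: [-10.8, 0.4, 5.8]
grip_width: 0.125
grasp_force: 61.0
```

```bash
python3 - <<'E'
from m import *
from go import *
o=go(.5018,.1655,.0395,-7.85); print(o['ft_force'],o['torque'],o['grip_width'])
c=snap('side','side5')
save('push',c['color'][215:280,270:340],8)
E
```

```text
pos [0.5012 0.1659 0.0484] t 10.025 delta [0.0007 0.0003 0.0089] turn [0.0013 0.0037 0.0017]
[-10.83512058   0.39416196   5.75805193] [0.05715173 2.24795321 0.01966926] 0.12489736726478538
```

View pics/push.png

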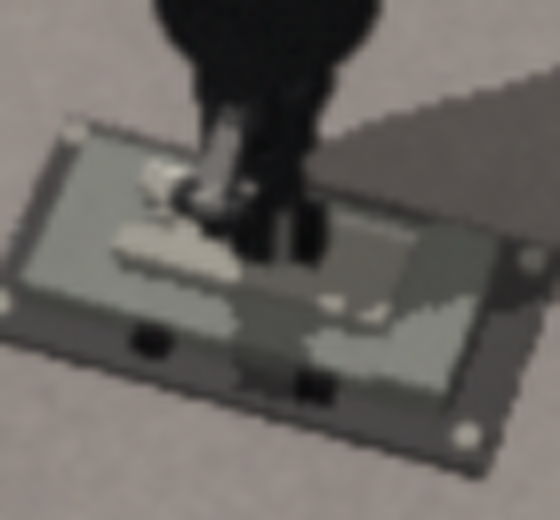

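Force is 10.8 N, so the pin is at about 5.2 mm and the heel should be clear of the ledge. The plate end is at (125,240) in the crop, with the prongs around the pin. Lowering.

Call:
move_arm:
  plan:
    - {"delta_pos": [0, 0, 0.002], "turn": [0, 0, 0], "fingers": 1}
    - {"delta_pos": [0, 0, 0.004], "turn": [0, 0, 0], "fingers": 1}
    - {"delta_pos": [0, 0, 0.006], "turn": [0, 0, 0], "fingers": 1}
    - {"delta_pos": [0, 0, 0.006], "turn": [0, 0, 0], "fingers": 1}
    - {"delta_pos": [0, 0, 0.006], "turn": [0, 0, 0], "fingers": 1}

```text
clock: 10.7
position: [0.5006, 0.1662, 0.0418]
ee_rot: [0.998, -0.067, -0.002, 0.0]
ft_force: [-9.9, 2.0, -0.7]
grip_width: 0.123
grasp_force: 60.2
```

Call:
move_arm:
  plan:
    - {"delta_pos": [0, 0, 0.001], "turn": [0, 0, 0], "fingers": 1}
    - {"delta_pos": [0, 0, 0.002], "turn": [0, 0, 0], "fingers": 1}
    - {"delta_pos": [0, 0, 0.003], "turn": [0, 0, 0], "fingers": 1}
    - {"delta_pos": [0, 0, 0.003], "turn": [0, 0, 0], "fingers": 1}
    - {"delta_pos": [0, 0, 0.003], "turn": [0, 0, 0], "fingers": 1}

```text
clock: 11.32
position: [0.5011, 0.1662, 0.0394]
ee_rot: [0.998, -0.067, -0.002, 0.0]
ft_force: [-10.5, 1.3, 5.6]
grip_width: 0.124
grasp_force: 61.2
```

Call:
move_arm:
  plan:
    - {"delta_pos": [-0.0005, 0, 0.0005], "turn": [0, 0, 0], "fingers": 1}
    - {"delta_pos": [-0.001, 0, 0.0005], "turn": [0, 0, 0], "fingers": 1}
    - {"delta_pos": [-0.0015, 0, 0.0005], "turn": [0, 0, 0], "fingers": 1}
    - {"delta_pos": [-0.0015, 0, 0.0005], "turn": [0, 0, 0], "fingers": 1}
    - {"delta_pos": [-0.0015, 0, 0.0005], "turn": [0, 0, 0], "fingers": 1}

```text
clock: 11.95
position: [0.5008, 0.1663, 0.0394]
ee_rot: [0.998, -0.068, -0.001, 0.0]
ft_force: [-7.4, 0.5, 5.0]
grip_width: 0.123
grasp_force: 61.0
```

Call:
move_arm:
  plan:
    - {"delta_pos": [0, 0, 0], "turn": [0, 0, 0], "fingers": 0.7}
    - {"delta_pos": [0, 0, 0], "turn": [0, 0, 0], "fingers": 0.6}
    - {"delta_pos": [0, 0, 0], "turn": [0, 0, 0], "fingers": 0.5}
    - {"delta_pos": [0, 0, 0], "turn": [0, 0, 0], "fingers": 0.5}
    - {"delta_pos": [0, 0, -0.01], "turn": [0, 0, 0], "fingers": 0.5}
    - {"delta_pos": [0, 0, -0.04], "turn": [0, 0, 0], "fingers": 0.5}
    - {"delta_pos": [0, 0, -0.1], "turn": [0, 0, 0], "fingers": 0.5}
    - {"delta_pos": [-0.06, 0, -0.14], "turn": [0, 0, 0], "fingers": 0.5}
    - {"delta_pos": [-0.06, -0.06, -0.16], "turn": [0, 0, 0], "fingers": 0.5}
    - {"delta_pos": [-0.06, -0.12, -0.16], "turn": [0, 0, 0], "fingers": 0.5}
    - {"delta_pos": [-0.06, 0.15, -0.16], "turn": [0, 0, 0], "fingers": 0.5}
    - {"delta_pos": [-0.06, 0.2, -0.16], "turn": [0, 0, 0], "fingers": 0.5}

```text
clock: 13.45
position: [0.4408, 0.1691, 0.1989]
ee_rot: [0.998, -0.066, -0.001, -0.0]
ft_force: [0.4, -2.1, 0.0]
grip_width: 0.502
grasp_force: 0.0
```

```bash
python3 - <<'E'
from m import *
o=get_obs();print(o['position'],o['ft_force'],o['clock'])
c=snap('side','side6');t=snap('top','top6')
A=cv2.resize(c['color'][215:285,260:340],(400,350),interpolation=cv2.INTER_CUBIC)
B=cv2.resize(t['color'][155:235,235:305],(306,350),interpolation=cv2.INTER_CUBIC)
save('done',np.hstack([A,B]))
h=np.array([np.cos(np.radians(-7.85)),np.sin(np.radians(-7.85)),0]);n=np.array([-h[1],h[0],0]);O=np.array([.5018,.1655,.025])
for x,y in((-.05,.02),(-.05,-.02),(.05,.02),(.05,-.02)):
    X=O+h*x+n*y; print((x,y),((proj(c,X)[0]-[260,215]+.5)*5).round(0),((proj(t,X)[0]-[235,155]+.5)*4.375+[400,0]).round(0))
E
```

```text
[0.44075147 0.16908224 0.19887239] [ 0.38097112 -2.07392442  0.04562757] 13.45
(-0.05, 0.02) [290. 210.] [512. 244.]
(-0.05, -0.02) [312. 155.] [575. 251.]
(0.05, 0.02) [121. 163.] [533.  90.]
(0.05, -0.02) [146. 109.] [594.  96.]
```

View pics/done.png

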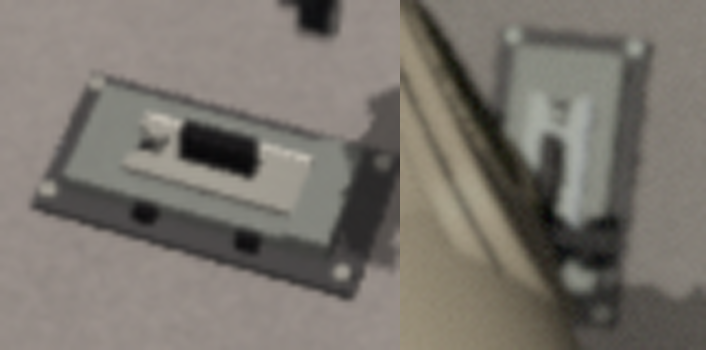

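The blade lies in the bed: heel corners at (289,212) and (312,156) and prong at (123,165) all match the loaded pose, with the pin in the notch at (152,133). A quick flatness check, then hand in.

```bash
python3 - <<'E'
from m import *
from workcell import hand_in
c=load('side6');P=cloud(c).reshape(-1,3)
a=np.radians(-7.85);h=np.array([np.cos(a),np.sin(a)]);n=np.array([-h[1],h[0]]);d=P[:,:2]-[.5018,.1655];x=d@h;y=d@n
Z=[np.median(P[(abs(x-v)<.008)&(y>.007)&(y<.018),2]) for v in(-.062,-.04,-.015,.01,.04)];print(np.round(Z,4))
Z0=load('side0');P=cloud(Z0).reshape(-1,3);d=P[:,:2]-[.5018,.1655];x=d@h;y=d@n
Z1=[np.median(P[(abs(x-v)<.008)&(y>.007)&(y<.018),2]) for v in(-.062,-.04,-.015,.01,.04)];print(np.round(Z1,4))
if max(Z[1:])-min(Z[1:])<.004: print(hand_in())
E
```

```text
[0.5737 0.561  0.4849 0.0249 0.0255]
[0.0265 0.0195 0.0197 0.0197 0.0201]
```

The arm's own points, above the holder, polluted the medians; filtering them out.

```bash
python3 - <<'E'
from m import *
from workcell import hand_in
c=load('side6');P=cloud(c).reshape(-1,3);P=P[P[:,2]<.05]
a=np.radians(-7.85);h=np.array([np.cos(a),np.sin(a)]);n=np.array([-h[1],h[0]]);d=P[:,:2]-[.5018,.1655];x=d@h;y=d@n
Z=[np.median(P[(abs(x-v)<.008)&(y>.007)&(y<.018),2]) for v in(-.062,-.04,-.015,.01,.04)];print(np.round(Z,4))
if max(Z[1:])-min(Z[1:])<.003: print(hand_in())
E
```

```text
[0.0255 0.0252 0.0273 0.0249 0.0255]
the job is handed in; nothing more can be done
None
```

The blade is loaded in the holder: it lies flat in the bed with the pin in its notch and its heel against the ledge, and the job is handed in (result not shown); the push on the pin read at most about 11 N, and the last move ended at 13.5 s.

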